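Power-up check of a repaired desk lamp

ROBOT

A 7-joint arm with a two-finger parallel gripper is mounted at the origin on the work surface. World frame = base frame: x ahead of the robot, y to its left, z up, the work surface at z = 0. Lengths are in mm, angles in rad, forces in N, time in s.
With the tool pointing down it reaches from about 375 to 925 mm from the base axis. Payload 3.1 kg.
Tool frame: the origin (TCP) lies midway between the tips of the shut fingers; the grasp point (between the pads) lies 19 mm behind it; z points along the fingers, y is the direction in which the jaws open and shut (so a half turn about z gives the same grasp; the last joint's range is limited). The gripper opens to 85 mm and grips with 20 to 120 N. Pads are 22 mm wide; open, the fingers measure 114 mm over their backs; the gripper's body (76 mm by 85 mm) begins 54 mm behind the grasp point. The pads swing forward as they close: fully open they stand 13 mm farther back than shut.
Start: joints at [1.073, 0.383, 0.044, 1.598, -0.018, 1.161, -0.05], TCP at [253.021, -598.735, 231.269] pointing down, gripper open.
Joint ranges: [-2.61, 2.61], [-0.41, 2.15], [-1.48, 1.57], [0, 2.5], [-1.57, 4.71], [0.05, 1.97], [-2.85, 2.85]. Speed limits (rad/s): [2.79, 2.79, 3.14, 3.14, 3.14, 3.14, 3.14].

INTERFACE

Orientations are given as a unit quaternion [w, x, y, z].
In Python, from bench import * gives the robot as it stands. The module is installed in compiled form; this text tells all that it offers.
- The arm moves only by the tool step_arm, never from a script. Its argument "plan" is a list of rows, each an object with "delta_pos": the shift along the world's x, y, z in mm, a list of three; "turn": the turn, a rotation vector about the world's x, y, z in degrees, a list of three; "hand": the finger opening in mm, from 0 to 85.4. A call has 1 to 20 rows; each row is the pose to reach, as a shift and turn from the pose commanded when the call began; what a row does not reach only later rows make up. A row lasts 1/10 s, in which the tool goes at most 50 mm and 8.59 degrees, less where a joint would pass 70% of its speed; a pose out of reach is approached as far as the arm can. A call with a gripper value outside its range is refused whole. The fingers move at their own pace and stop on an object; "grip_force" is the grip in N (left out, the last holds). Time passes only in rows, so rows that repeat a pose let the fingers close. It gives the time, the measured TCP pose, the force and the opening at its end, in the units of the state.
- get_obs(): the state, without advancing time (a new reading comes with each control period).
- get_image(name): name is "scene" or "top"; returns a dict with "img" (400x640x3 uint8, red, green, blue), "camera_matrix" (3x3 intrinsics, pixels), "origin" and "rotation" of the camera in the world. Camera axes: x right, y down, z forward; pixel columns grow to the right and rows downward; lengths in mm; the calibration is good to about 2 mm. A picture is of the moment at which its call begins. There is no depth.
- finish_job(): hands the job in, once; it reports no verdict.
The state is a dict: "t": time; "joint_pos": joint angles; "joint_vel": joint speeds; "joint_efforts": joint torques, N m; "ee_pos": TCP position; "eef_rot": TCP orientation; "wrist_force": force on the tool from outside, world axes, zero at the start; "moment": the same for the moment, N m; "gripper_width": finger opening in mm.
Only numpy, scipy, OpenCV 4.12 (cv2) and the standard library are available. Lean on these libraries where they do the work, as an engineer would, in place of code of your own. Each camera call takes 0.05 s, during which the arm holds its last target. There are 200 camera calls.

TASK

Test the repaired lamp with your fingertips: press the green key of the grey power box down, then the white switch on the lamp's base, so that both stay down, and then tap the blue key of the black result logger and let it spring back. Press each one lightly and in that order, and do not lift, tip or shift the three devices or the things standing about.

Things in the scene. Friction and masses are not known exactly. Their poses are not given: they have to be found in the camera images.
- power_box: grey bench power box, 120 (x) x 130 (y) x 66 mm high, 2.2 kg, loose on rubber feet. Origin: centre of its underside. The green key is in the middle of its top
- lamp: repaired brown desk lamp, about 1.8 kg, loose. Base plate 240 (x) x 116 (y) x 20 mm high. Origin: on its underside, straight below the white switch, 45 mm from the base's near edge; the base runs from x = -45 to +195 mm. A 14 mm thick stem rises at x = +155 mm, y = 0, to 400 mm; the 100 mm wide shade sits on the stem and points away, to +x (about 135 to 285 mm in x, 310 to 430 mm in height). Nothing stands over the switch
- logger: black result logger, 110 (x) x 100 (y) x 42 mm high, 0.9 kg, loose. Origin: centre of its underside. The blue key is in the middle of its top
- green_key_top (a point): centre of the top of the green key's cap (moves with it), 88 mm above the table when up
- white_switch_top (a point): centre of the top of the lamp's white switch's cap (moves with it), 42 mm above the table when up
- blue_key_top (a point): centre of the top of the blue key (moves with it), 64 mm above the table when up
- green_key (a joint): round green key, 30 mm wide, under a soft 26 mm cap whose top is 22 mm above the surface around. A press sinks the cap 2.5 mm (1 N/mm); at 2.5 N the key slides down, up to 8 mm, and stays where it is pushed; then the cap gives 6 mm more, to 9 N, before a hard stop. The cap springs back. Value: m the key is down (cap not counted), 0 up, 0.008 fully down; from 0.004 it counts as down
- white_switch (a joint): round white key, 30 mm wide, under a soft 26 mm cap whose top is 22 mm above the surface around. A press sinks the cap 2.5 mm (1 N/mm); at 2.5 N the key slides down, up to 8 mm, and stays where it is pushed; then the cap gives 6 mm more, to 9 N, before a hard stop. The cap springs back. Value: m the key is down (cap not counted), 0 up, 0.008 fully down; from 0.004 it counts as down
- blue_key (a joint): a round blue key, 30 mm across, its top 22 mm above the surface around it. It slides straight down up to 17 mm and springs back when let go: 1 N to start, 3 N at 4 mm, 9.5 N fully down, then a hard stop. Value: m pressed, 0 up, 0.017 fully down; from 0.004 it counts as tapped
- can: bystander: drink can, 62 mm across, 115 mm high, loose, standing about 140 mm beyond the power box's centre. Origin: centre of its underside
- screw_jar: bystander: small jar, 52 mm across, 70 mm high, loose, standing beyond the logger. Origin: centre of its underside
- tape_roll: bystander: yellow roll of tape lying flat, 56 mm across, 22 mm high, loose, beyond the logger. Origin: centre of its underside
There are look-alikes about, which are no part of the job. What is shaped like the logger but pink is not meant.

How it is judged:
By the outcome, as a careful person would: the job done as asked, in the order asked, and still so for the second after the job is handed in, with the robot touching nothing.
It also fails if it takes over 54 s, if anything falls off the work surface, if the arm or the gripper's body presses on something with over 40 N, if the wrist force passes 120 N, or if a joint passes its speed limit or range.

## Working session

There is one attempt and no reset: what is moved stays moved. The work goes in short steps, Python scripts to look and compute and a tool call to move; the robot and the scene stay as the last step left them, time stands still between calls to the robot, and variables do not carry over. Pictures are saved under pics/ and viewed, about 8 in all and at most 12, crops included, and the job is handed in when it is done.

Besides the shell and the picture viewer there is one more tool, called after ">>>" by a JSON object that holds its "api" and its "payload". step_arm: Moves the arm, as the interface text tells. Its arguments: {"type":"object","properties":{"plan":{"type":"array"},"grip_force":{"type":"number"}},"required":["plan"]}

```bash
mkdir -p pics; cat > h.py <<'E'
from bench import *
import numpy as np, cv2
def snap(n,f):
    d=get_image(n); cv2.imwrite(f'pics/{f}.png',d['img'][:,:,::-1]); np.savez(f'pics/{f}.npz',**{k:np.array(v) for k,v in d.items()}); return d
def ray(d,u,v,z):
    K=np.array(d['camera_matrix']);R=np.array(d['rotation']);o=np.array(d['origin'])
    r=R@np.linalg.solve(K,[u,v,1]); return o+r*(z-o[2])/r[2]
def proj(d,p):
    c=np.array(d['rotation']).T@(np.array(p)-np.array(d['origin'])); q=np.array(d['camera_matrix'])@c; return q[:2]/q[2]
E
python3 - <<'E'
from h import *
for n in('top','scene'):
    d=snap(n,n+'0'); print(n,d['origin'],d['rotation'],d['camera_matrix'])
o=get_obs(); print(o)
E
```

```text
top [ 354.50685019    1.41103106 1291.10050122] [-0.04809213  0.71472763 -0.69634827  0.04416618] [[518.07754919   0.         319.23203975]
 [  0.         518.07754919 204.24063733]
 [  0.           0.           1.        ]]
scene [1287.75810583  -12.01428349 1175.76503525] [-0.22829836  0.67152773  0.6703883  -0.21796765] [[504.13322172   0.         321.2537864 ]
 [  0.         504.13322172 198.62428584]
 [  0.           0.           1.        ]]
{'t': 0.1, 'joint_pos': array([ 1.07316374,  0.38372935,  0.04386104,  1.59944188, -0.0178978 ,
        1.16121878, -0.04989263]), 'joint_vel': array([-0.00127824, -0.00303106, -0.00151354, -0.00257085, -0.00170045,
       -0.00015271,  0.0011957 ]), 'joint_efforts': array([ 2.64799426e-03, -4.34733260e+01,  1.02941047e+00, -2.50455165e+01,
        1.09275788e-02,  5.40938083e-03, -2.00777515e-05]), 'ee_pos': array([ 252.66616674, -597.93704422,  230.01705616]), 'eef_rot': array([-1.16295515e-03,  9.80076036e-01,  1.98619026e-01, -3.05056037e-04]), 'wrist_force': array([ 0.4092915 , -1.43530451,  0.50901597]), 'moment': array([-0.0264675 , -0.00061368, -0.03276516]), 'gripper_width': 85.44197191688926}
```

```bash
sed -i "s/^def ray/from scipy.spatial.transform import Rotation\ndef rot(d): return Rotation.from_quat(np.roll(np.array(d['rotation']),-1)).as_matrix()\ndef ray/; s/np.array(d\['rotation'\]).T@/rot(d).T@/; s/R=np.array(d\['rotation'\])/R=rot(d)/" h.py; cat h.py|tail -9
python3 -c "
from h import *
for f in('top0','scene0'):
    d=np.load(f'pics/{f}.npz'); print(rot(d).round(2).tolist(), proj(d,[253,-598,230]))"
```

```text
def snap(n,f):
    d=get_image(n); cv2.imwrite(f'pics/{f}.png',d['img'][:,:,::-1]); np.savez(f'pics/{f}.npz',**{k:np.array(v) for k,v in d.items()}); return d
from scipy.spatial.transform import Rotation
def rot(d): return Rotation.from_quat(np.roll(np.array(d['rotation']),-1)).as_matrix()
def ray(d,u,v,z):
    K=np.array(d['camera_matrix']);R=rot(d);o=np.array(d['origin'])
    r=R@np.linalg.solve(K,[u,v,1]); return o+r*(z-o[2])/r[2]
def proj(d,p):
    c=rot(d).T@(np.array(p)-np.array(d['origin'])); q=np.array(d['camera_matrix'])@c; return q[:2]/q[2]
[[0.03, -0.99, 0.13], [-1.0, -0.03, 0.01], [-0.0, -0.13, -0.99]] [620.01460734 331.5185816 ]
[[0.01, 0.8, -0.6], [1.0, 0.0, 0.01], [0.01, -0.6, -0.8]] [ 98.42376022 101.33625859]
```

View pics/top0.png

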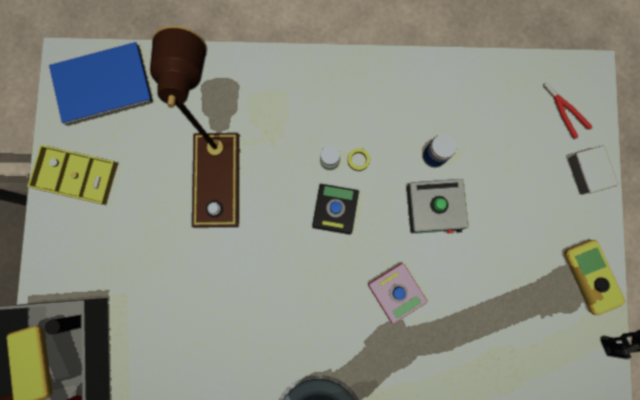

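View pics/scene0.png

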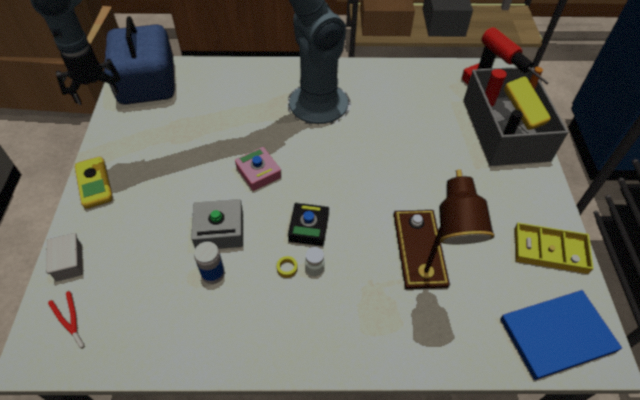

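Top view: candidates are the green key at (440,204) on the grey box, with a plain light box at (592,170) as look-alike; the white switch at (214,209) on the brown lamp base, with a white jar at (330,157); and the blue key at (336,208) on the black logger, with the pink look-alike's key at (399,293). I choose the green, white and black-logger keys. In the scene view they are at (216,216), (417,220) and (309,217).

```bash
python3 - <<'E'
from h import *
D={f:np.load(f'pics/{f}.npz') for f in('top0','scene0')}
P={'green':((440,204),(216,216),88),'white':((214,209),(417,220),42),'blue':((336,208),(309,217),64)}
def cen(d,c,k,w=13):
    u,v=c; im=d['img'][v-w:v+w,u-w:u+w]; h=cv2.cvtColor(im,cv2.COLOR_RGB2HSV); H,S,V=[h[...,i].astype(int) for i in range(3)]
    m={'green':(abs(H-65)<20)&(S>90),'white':(S<60)&(V>90),'blue':(abs(H-112)<14)&(S>90)}[k]
    n,l,st,ce=cv2.connectedComponentsWithStats(m.astype(np.uint8)); i=1+st[1:,4].argmax()
    return ce[i]+[u-w,v-w],st[i]
for k,(a,b,z) in P.items():
    L=[]
    for f,c in(('top0',a),('scene0',b)):
        d=D[f];p,s=cen(d,c,k); x=ray(d,*p,z); L.append((np.array(d['origin']),x)); print(k,f,p.round(1),s[2:],x.round(1))
    (o1,x1),(o2,x2)=L; d1=x1-o1;d2=x2-o2
    t=np.linalg.lstsq(np.c_[d1,-d2],o2-o1,rcond=None)[0]; print('  tri',((o1+t[0]*d1+o2+t[1]*d2)/2).round(1),'gap',np.linalg.norm(o1+t[0]*d1-o2-t[1]*d2).round(1))
im=D['top0']['img'][130:250,180:480][:,:,::-1]; im2=D['scene0']['img'][140:300,180:480][:,:,::-1]
cv2.imwrite('pics/crop.png',cv2.resize(np.vstack([im,im2]),None,fx=2.1,fy=2.1,interpolation=cv2.INTER_CUBIC))
E
```

```text
green top0 [439.6 203.9] [ 14  13 149] [ 520.4 -271.4   88. ]
green scene0 [215.7 216.2] [ 13  13 118] [ 532.7 -269.2   88. ]
  tri [ 522.4 -273.7   73.4] gap 2.1
white top0 [213.3 208. ] [ 12  13 123] [502.5 267.7  42. ]
white scene0 [416.7 219.2] [11 11 96] [509.  268.9  42. ]
  tri [503.5 270.1  33.9] gap 1.4
blue top0 [335.3 207. ] [ 12  13 113] [509.9 -28.2  64. ]
blue scene0 [308.2 215.9] [ 12  13 118] [514.2 -27.5  64. ]
  tri [510.6 -28.   58.8] gap 0.8
```

View pics/crop.png

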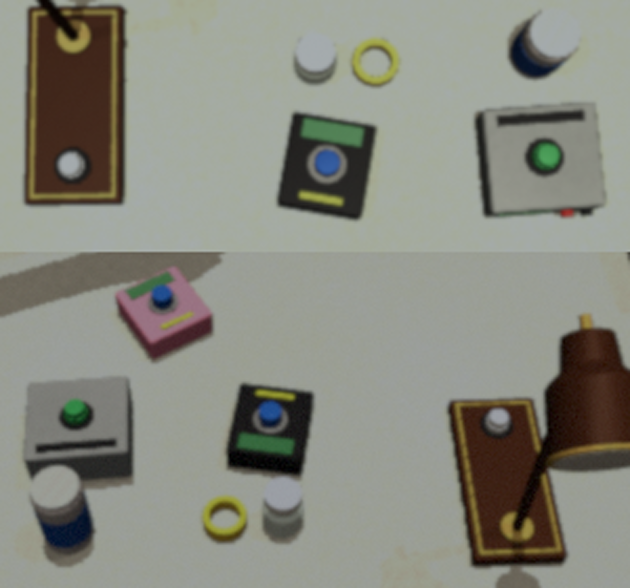

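```bash
python3 - <<'E'
from h import *
d=np.load('pics/top0.npz')
for k,c,z in(('box',[(480,108),(596,104),(605,205),(487,214)],66),('lampbase',[(27,8),(124,8),(123,202),(27,202)],20),('logger',[(293,113),(376,125),(362,217),(279,205)],42)):
    q=np.array([ray(d,u/2.1+180,v/2.1+130,z) for u,v in c]); print(k,q[:,:2].round(0).tolist(),q.mean(0).round(1),[np.linalg.norm(q[i]-q[i-1]).round(0) for i in range(4)])
E
```

```text
box [[576.0, -202.0], [584.0, -335.0], [469.0, -344.0], [455.0, -211.0]] [ 520.8 -272.8   66. ] [np.float64(121.0), np.float64(133.0), np.float64(116.0), np.float64(134.0)]
lampbase [[692.0, 334.0], [695.0, 217.0], [462.0, 208.0], [459.0, 320.0]] [576.9 269.9  20. ] [np.float64(234.0), np.float64(117.0), np.float64(234.0), np.float64(113.0)]
logger [[569.0, 11.0], [557.0, -86.0], [450.0, -71.0], [461.0, 24.0]] [509.2 -30.3  42. ] [np.float64(109.0), np.float64(97.0), np.float64(108.0), np.float64(96.0)]
```

>>> {"api": "step_arm", "payload": {"plan": [{"delta_pos": [270, 326, -40], "turn": [0, 0, 0], "hand": 0}, {"delta_pos": [270, 326, -40], "turn": [0, 0, 0], "hand": 0}, {"delta_pos": [270, 326, -40], "turn": [0, 0, 0], "hand": 0}, {"delta_pos": [270, 326, -40], "turn": [0, 0, 0], "hand": 0}, {"delta_pos": [270, 326, -40], "turn": [0, 0, 0], "hand": 0}, {"delta_pos": [270, 326, -40], "turn": [0, 0, 0], "hand": 0}, {"delta_pos": [270, 326, -40], "turn": [0, 0, 0], "hand": 0}, {"delta_pos": [270, 326, -40], "turn": [0, 0, 0], "hand": 0}, {"delta_pos": [270, 326, -40], "turn": [0, 0, 0], "hand": 0}, {"delta_pos": [270, 326, -40], "turn": [0, 0, 0], "hand": 0}, {"delta_pos": [270, 326, -40], "turn": [0, 0, 0], "hand": 0}, {"delta_pos": [270, 326, -40], "turn": [0, 0, 0], "hand": 0}, {"delta_pos": [270, 326, -40], "turn": [0, 0, 0], "hand": 0}, {"delta_pos": [270, 326, -40], "turn": [0, 0, 0], "hand": 0}, {"delta_pos": [270, 326, -40], "turn": [0, 0, 0], "hand": 0}]}}

```text
t: 1.6
ee_pos: [522.4, -273.8, 191.4]
eef_rot: [0.0, 0.98, 0.198, -0.0]
wrist_force: [-0.1, 0.0, 0.9]
gripper_width: 0.2
```

Box and key agree at about (521,-273). Descend to just above the key and look.

>>> {"api": "step_arm", "payload": {"plan": [{"delta_pos": [-1, 1, -45], "turn": [0, 0, 0], "hand": 0}, {"delta_pos": [-1, 1, -85], "turn": [0, 0, 0], "hand": 0}, {"delta_pos": [-1, 1, -92], "turn": [0, 0, 0], "hand": 0}, {"delta_pos": [-1, 1, -92], "turn": [0, 0, 0], "hand": 0}, {"delta_pos": [-1, 1, -92], "turn": [0, 0, 0], "hand": 0}]}}

```text
t: 2.1
ee_pos: [523.5, -272.5, 101.1]
eef_rot: [0.001, 0.98, 0.198, 0.001]
wrist_force: [0.1, 0.4, 0.9]
gripper_width: 0.0
```

```bash
python3 - <<'E'
from h import *
a=snap('top','top1');b=snap('scene','scene1')
print(get_obs()['ee_pos'],get_obs()['wrist_force'],proj(a,[521,-273,99]),proj(b,[521,-273,99]))
f=lambda d,u,v:cv2.resize(d['img'][v-50:v+50,u-50:u+50,::-1],None,fx=4,fy=4,interpolation=cv2.INTER_CUBIC)
cv2.imwrite('pics/c1.png',np.hstack([f(a,440,204),f(b,216,216)]))
E
```

```text
[ 524.11326999 -272.74652719  101.94721292] [ 0.21177413 -0.09428448  0.05239794] [441.36658249 203.06591472] [214.10652203 210.09342774]
```

View pics/c1.png

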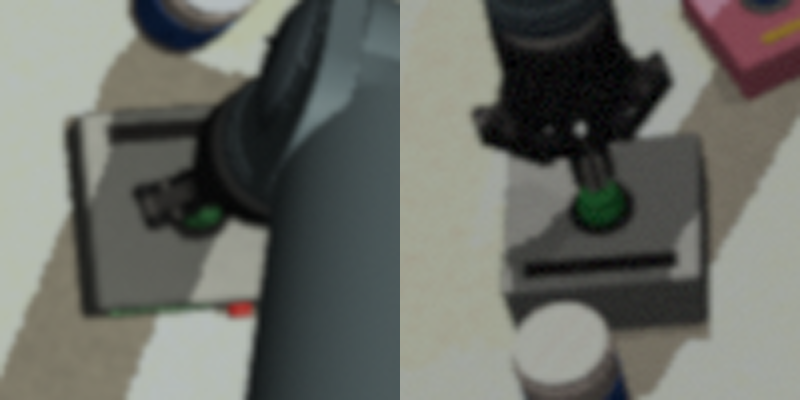

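The crop shows the shut fingertips at about scene pixel (215,211), right over the green cap, with the can clear. Press gently.

>>> {"api": "step_arm", "payload": {"plan": [{"delta_pos": [-1, 0, -5], "turn": [0, 0, 0], "hand": 0}, {"delta_pos": [-1, 0, -9], "turn": [0, 0, 0], "hand": 0}, {"delta_pos": [-1, 0, -12], "turn": [0, 0, 0], "hand": 0}, {"delta_pos": [-1, 0, -14], "turn": [0, 0, 0], "hand": 0}, {"delta_pos": [-1, 0, -16], "turn": [0, 0, 0], "hand": 0}, {"delta_pos": [-1, 0, -16], "turn": [0, 0, 0], "hand": 0}, {"delta_pos": [-1, 0, -16], "turn": [0, 0, 0], "hand": 0}]}}

```text
t: 2.9
ee_pos: [521.0, -271.8, 83.4]
eef_rot: [0.0, 0.98, 0.199, -0.0]
wrist_force: [-0.3, -0.0, 2.3]
gripper_width: -0.2
```

>>> {"api": "step_arm", "payload": {"plan": [{"delta_pos": [0, 0, -2], "turn": [0, 0, 0], "hand": 0}, {"delta_pos": [0, 0, -4], "turn": [0, 0, 0], "hand": 0}, {"delta_pos": [0, 0, -6], "turn": [0, 0, 0], "hand": 0}, {"delta_pos": [0, 0, -7.5], "turn": [0, 0, 0], "hand": 0}, {"delta_pos": [0, 0, -7.5], "turn": [0, 0, 0], "hand": 0}, {"delta_pos": [0, 0, -7.5], "turn": [0, 0, 0], "hand": 0}]}}

```text
t: 3.5
ee_pos: [521.1, -271.8, 76.0]
eef_rot: [0.0, 0.98, 0.199, 0.0]
wrist_force: [-1.3, 0.4, 4.2]
gripper_width: -0.3
```

Force 4.2 N at z=76 means the key is fully down. Lift and travel to the lamp.

>>> {"api": "step_arm", "payload": {"plan": [{"delta_pos": [0, 0, 40], "turn": [0, 0, 0], "hand": 0}, {"delta_pos": [0, 0, 90], "turn": [0, 0, 0], "hand": 0}, {"delta_pos": [0, 0, 110], "turn": [0, 0, 0], "hand": 0}, {"delta_pos": [0, 0, 110], "turn": [0, 0, 0], "hand": 0}]}}

```text
t: 3.9
ee_pos: [524.1, -272.8, 190.0]
eef_rot: [0.003, 0.98, 0.199, 0.004]
wrist_force: [1.1, -0.5, 0.0]
gripper_width: -0.0
```

>>> {"api": "step_arm", "payload": {"plan": [{"delta_pos": [-16, 540, 0], "turn": [0, 0, 0], "hand": 0}, {"delta_pos": [-16, 540, 0], "turn": [0, 0, 0], "hand": 0}, {"delta_pos": [-16, 540, 0], "turn": [0, 0, 0], "hand": 0}, {"delta_pos": [-16, 540, 0], "turn": [0, 0, 0], "hand": 0}, {"delta_pos": [-16, 540, 0], "turn": [0, 0, 0], "hand": 0}, {"delta_pos": [-16, 540, 0], "turn": [0, 0, 0], "hand": 0}, {"delta_pos": [-16, 540, 0], "turn": [0, 0, 0], "hand": 0}, {"delta_pos": [-16, 540, 0], "turn": [0, 0, 0], "hand": 0}, {"delta_pos": [-16, 540, 0], "turn": [0, 0, 0], "hand": 0}, {"delta_pos": [-16, 540, 0], "turn": [0, 0, 0], "hand": 0}, {"delta_pos": [-16, 540, 0], "turn": [0, 0, 0], "hand": 0}, {"delta_pos": [-16, 540, 0], "turn": [0, 0, 0], "hand": 0}, {"delta_pos": [-16, 540, 0], "turn": [0, 0, 0], "hand": 0}, {"delta_pos": [-16, 540, 0], "turn": [0, 0, 0], "hand": 0}, {"delta_pos": [-16, 540, 0], "turn": [0, 0, 0], "hand": 0}]}}

```text
t: 5.4
ee_pos: [505.4, 265.6, 184.8]
eef_rot: [0.001, 0.98, 0.197, -0.001]
wrist_force: [-0.7, -0.9, -0.3]
gripper_width: 0.4
```

>>> {"api": "step_arm", "payload": {"plan": [{"delta_pos": [0, 0, -45], "turn": [0, 0, 0], "hand": 0}, {"delta_pos": [0, 0, -90], "turn": [0, 0, 0], "hand": 0}, {"delta_pos": [0, 0, -120], "turn": [0, 0, 0], "hand": 0}, {"delta_pos": [0, 0, -129], "turn": [0, 0, 0], "hand": 0}, {"delta_pos": [0, 0, -129], "turn": [0, 0, 0], "hand": 0}, {"delta_pos": [0, 0, -129], "turn": [0, 0, 0], "hand": 0}, {"delta_pos": [0, 0, -129], "turn": [0, 0, 0], "hand": 0}]}}

```text
t: 6.1
ee_pos: [507.0, 269.1, 59.1]
eef_rot: [-0.001, 0.98, 0.198, 0.002]
wrist_force: [0.8, 0.5, 0.6]
gripper_width: 0.0
```

```bash
python3 - <<'E'
from h import *
a=snap('top','top2');b=snap('scene','scene2')
print(get_obs()['ee_pos'],get_obs()['wrist_force'],proj(b,[505,268,56]))
f=lambda d,u,v,w=50:cv2.resize(d['img'][v-w:v+w,u-w:u+w,::-1],(400,400),interpolation=cv2.INTER_CUBIC)
cv2.imwrite('pics/c2.png',np.vstack([np.hstack([f(b,417,220),f(a,214,209)])]))
for f,c in(('scene',(216,216)),('top',(440,204))):
    A=np.load(f'pics/{f}0.npz')['img'];B=np.load(f'pics/{f}2.npz')['img']
    u,v=c
    for I in(A,B):
        p=I[v-13:v+13,u-13:u+13];h=cv2.cvtColor(p,cv2.COLOR_RGB2HSV).astype(int);m=(abs(h[...,0]-65)<20)&(h[...,1]>90);y,x=np.nonzero(m);print(f,x.mean()+u-13,y.mean()+v-13,m.sum())
E
```

```text
[506.52678602 269.06011236  58.7754657 ] [-0.11005612  0.29111065 -0.23787693] [417.05251251 215.03618482]
scene 215.6864406779661 216.1864406779661 118
scene 215.8230088495575 216.99115044247787 113
top 439.61744966442956 203.90604026845637 149
top 439.13986013986016 204.13286713286715 143
```

View pics/c2.png

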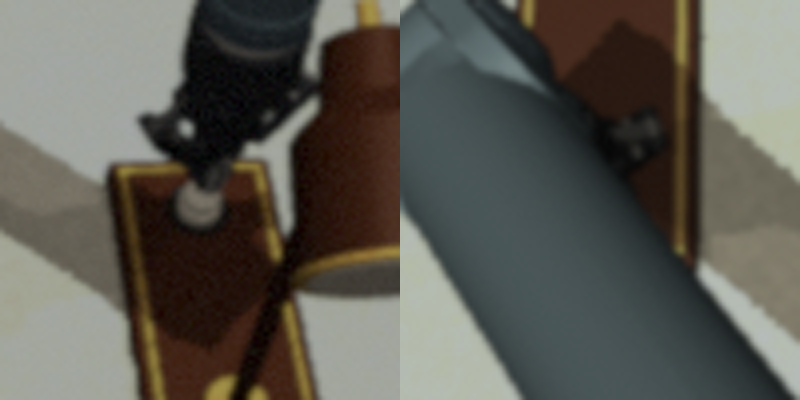

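Fingertips at scene px ~(419,216) just above the white switch (417,221), slightly to its +y side; shift by (-2,-2) mm and press. Green blob sank ~0.8 px, in line with key down.

>>> {"api": "step_arm", "payload": {"plan": [{"delta_pos": [-2, -2, -5], "turn": [0, 0, 0], "hand": 0}, {"delta_pos": [-2, -2, -10], "turn": [0, 0, 0], "hand": 0}, {"delta_pos": [-2, -2, -14], "turn": [0, 0, 0], "hand": 0}, {"delta_pos": [-2, -2, -17], "turn": [0, 0, 0], "hand": 0}, {"delta_pos": [-2, -2, -19], "turn": [0, 0, 0], "hand": 0}, {"delta_pos": [-2, -2, -19], "turn": [0, 0, 0], "hand": 0}, {"delta_pos": [-2, -2, -19], "turn": [0, 0, 0], "hand": 0}]}}

```text
t: 6.9
ee_pos: [502.7, 266.0, 37.7]
eef_rot: [0.0, 0.98, 0.199, -0.0]
wrist_force: [-0.8, -1.7, 1.2]
gripper_width: 0.4
```

>>> {"api": "step_arm", "payload": {"plan": [{"delta_pos": [0, 0, -2], "turn": [0, 0, 0], "hand": 0}, {"delta_pos": [0, 0, -4], "turn": [0, 0, 0], "hand": 0}, {"delta_pos": [0, 0, -6], "turn": [0, 0, 0], "hand": 0}, {"delta_pos": [0, 0, -7.5], "turn": [0, 0, 0], "hand": 0}, {"delta_pos": [0, 0, -7.5], "turn": [0, 0, 0], "hand": 0}, {"delta_pos": [0, 0, -7.5], "turn": [0, 0, 0], "hand": 0}]}}

```text
t: 7.5
ee_pos: [503.0, 266.2, 30.4]
eef_rot: [0.0, 0.98, 0.199, -0.0]
wrist_force: [-1.6, -1.4, 3.5]
gripper_width: 0.2
```

3.5 N at 11.6 mm sink matches fully down. On to the logger.

>>> {"api": "step_arm", "payload": {"plan": [{"delta_pos": [0, 0, 40], "turn": [0, 0, 0], "hand": 0}, {"delta_pos": [0, 0, 90], "turn": [0, 0, 0], "hand": 0}, {"delta_pos": [0, 0, 130], "turn": [0, 0, 0], "hand": 0}, {"delta_pos": [0, 0, 150], "turn": [0, 0, 0], "hand": 0}, {"delta_pos": [7, -295, 150], "turn": [0, 0, 0], "hand": 0}, {"delta_pos": [7, -295, 150], "turn": [0, 0, 0], "hand": 0}, {"delta_pos": [7, -295, 150], "turn": [0, 0, 0], "hand": 0}, {"delta_pos": [7, -295, 150], "turn": [0, 0, 0], "hand": 0}, {"delta_pos": [7, -295, 150], "turn": [0, 0, 0], "hand": 0}, {"delta_pos": [7, -295, 150], "turn": [0, 0, 0], "hand": 0}, {"delta_pos": [7, -295, 150], "turn": [0, 0, 0], "hand": 0}, {"delta_pos": [7, -295, 150], "turn": [0, 0, 0], "hand": 0}, {"delta_pos": [7, -295, 150], "turn": [0, 0, 0], "hand": 0}, {"delta_pos": [7, -295, 90], "turn": [0, 0, 0], "hand": 0}, {"delta_pos": [7, -295, 60], "turn": [0, 0, 0], "hand": 0}, {"delta_pos": [7, -295, 50], "turn": [0, 0, 0], "hand": 0}, {"delta_pos": [7, -295, 50], "turn": [0, 0, 0], "hand": 0}, {"delta_pos": [7, -295, 50], "turn": [0, 0, 0], "hand": 0}]}}

```text
t: 9.3
ee_pos: [511.6, -27.5, 81.7]
eef_rot: [0.0, 0.98, 0.2, 0.001]
wrist_force: [1.1, -0.0, -0.5]
gripper_width: 0.2
```

```bash
python3 - <<'E'
from h import *
a=snap('top','top3');b=snap('scene','scene3')
print(get_obs()['ee_pos'],get_obs()['wrist_force'],proj(b,get_obs()['ee_pos']))
f=lambda d,u,v,w=50:cv2.resize(d['img'][v-w:v+w,u-w:u+w,::-1],(400,400),interpolation=cv2.INTER_CUBIC)
S=np.load('pics/scene0.npz')
cv2.imwrite('pics/c3.png',np.hstack([f(b,309,217,40),np.vstack([f(b,417,220,25),f(S,417,220,25)])[::2,::2].repeat(1,0)]) if 0 else np.hstack([f(b,309,217,40),cv2.resize(np.vstack([f(b,417,220,25),f(S,417,220,25)]),(200,400))]))
E
```

```text
[512.35482602 -28.18826865  82.54666464] [-0.42446571 -0.48405638  0.44274077] [307.88092661 211.29274759]
```

View pics/c3.png

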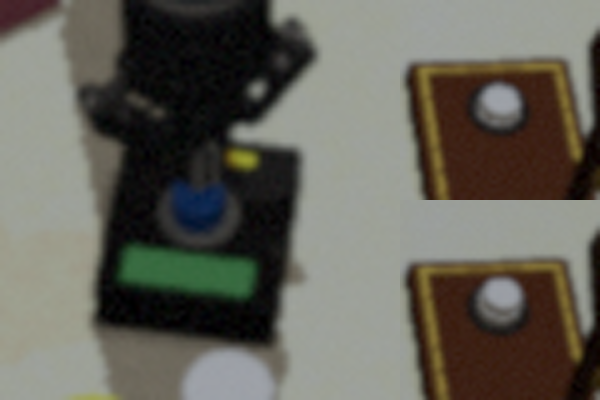

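The white switch now sits lower than before (right panes), base unmoved; the fingertips are over the blue key at scene (308,215). Tap it.

>>> {"api": "step_arm", "payload": {"plan": [{"delta_pos": [-1, -1, -6], "turn": [0, 0, 0], "hand": 0}, {"delta_pos": [-1, -1, -11], "turn": [0, 0, 0], "hand": 0}, {"delta_pos": [-1, -1, -15], "turn": [0, 0, 0], "hand": 0}, {"delta_pos": [-1, -1, -18], "turn": [0, 0, 0], "hand": 0}, {"delta_pos": [-1, -1, -21], "turn": [0, 0, 0], "hand": 0}, {"delta_pos": [-1, -1, -24], "turn": [0, 0, 0], "hand": 0}, {"delta_pos": [-1, -1, -25], "turn": [0, 0, 0], "hand": 0}, {"delta_pos": [-1, -1, -25], "turn": [0, 0, 0], "hand": 0}, {"delta_pos": [-1, -1, -25], "turn": [0, 0, 0], "hand": 0}]}}

```text
t: 10.3
ee_pos: [508.9, -29.9, 55.5]
eef_rot: [0.0, 0.98, 0.199, -0.0]
wrist_force: [-0.8, -0.3, 5.3]
gripper_width: -0.1
```

>>> {"api": "step_arm", "payload": {"plan": [{"delta_pos": [0, 0, 30], "turn": [0, 0, 0], "hand": 0}, {"delta_pos": [0, 0, 80], "turn": [0, 0, 0], "hand": 0}, {"delta_pos": [0, 0, 130], "turn": [0, 0, 0], "hand": 0}, {"delta_pos": [0, 0, 175], "turn": [0, 0, 0], "hand": 0}, {"delta_pos": [-255, -568, 175], "turn": [0, 0, 0], "hand": 0}, {"delta_pos": [-255, -568, 175], "turn": [0, 0, 0], "hand": 0}, {"delta_pos": [-255, -568, 175], "turn": [0, 0, 0], "hand": 0}, {"delta_pos": [-255, -568, 175], "turn": [0, 0, 0], "hand": 0}, {"delta_pos": [-255, -568, 175], "turn": [0, 0, 0], "hand": 0}, {"delta_pos": [-255, -568, 175], "turn": [0, 0, 0], "hand": 0}, {"delta_pos": [-255, -568, 175], "turn": [0, 0, 0], "hand": 0}, {"delta_pos": [-255, -568, 175], "turn": [0, 0, 0], "hand": 0}, {"delta_pos": [-255, -568, 175], "turn": [0, 0, 0], "hand": 0}, {"delta_pos": [-255, -568, 175], "turn": [0, 0, 0], "hand": 0}, {"delta_pos": [-255, -568, 175], "turn": [0, 0, 0], "hand": 0}, {"delta_pos": [-255, -568, 175], "turn": [0, 0, 0], "hand": 0}, {"delta_pos": [-255, -568, 175], "turn": [0, 0, 0], "hand": 0}, {"delta_pos": [-255, -568, 175], "turn": [0, 0, 0], "hand": 0}, {"delta_pos": [-255, -568, 175], "turn": [0, 0, 0], "hand": 0}, {"delta_pos": [-255, -568, 175], "turn": [0, 0, 0], "hand": 0}]}}

```text
t: 12.3
ee_pos: [256.0, -595.9, 229.7]
eef_rot: [-0.001, 0.98, 0.2, 0.001]
wrist_force: [1.1, 0.1, -0.7]
gripper_width: -0.0
```

```bash
python3 - <<'E'
from h import *
b=snap('scene','scene4');a=snap('top','top4');A=np.load('pics/scene0.npz')
print(get_obs()['ee_pos'],get_obs()['t'])
f=lambda d,u,v,w=25:cv2.resize(d['img'][v-w:v+w,u-w:u+w,::-1],(260,260),interpolation=cv2.INTER_CUBIC)
g=lambda d:np.hstack([f(d,*c) for c in((216,222),(417,220),(309,222))])
dd=np.abs(A['img'].astype(int)-b['img']).max(2).clip(0,255)
cv2.imwrite('pics/c4.png',np.vstack([g(A),g(b)]))
for n,r in(('scene',(slice(180,300),slice(180,470))),('top',(slice(130,250),slice(180,480)))):
    X=np.load(f'pics/{n}0.npz')['img'];Y=np.load(f'pics/{n}4.npz')['img']
    m=(np.abs(X.astype(int)-Y).max(2)>35).astype(np.uint8)[r]; k,l,s,c=cv2.connectedComponentsWithStats(m)
    print(n,[( (c[i]+[r[1].start,r[0].start]).round().tolist(),int(s[i,4])) for i in range(1,k) if s[i,4]>4])
E
```

```text
[ 256.08190988 -595.99848372  230.10912741] 12.4
scene [([418.0, 216.0], 30), ([215.0, 217.0], 15), ([216.0, 221.0], 5), ([416.0, 222.0], 12)]
top [([444.0, 200.0], 5), ([209.0, 205.0], 14)]
```

View pics/c4.png

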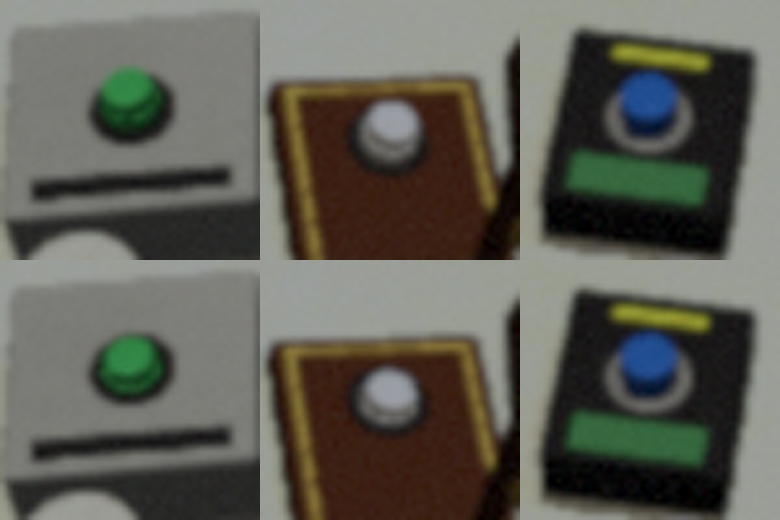

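Before (top row) and after (bottom row): the green and white keys sit visibly lower, blue is back up, and nothing else in the region changed. Handing in.

```bash
python3 -c "
from bench import *
print(finish_job())"
```

```text
the job is handed in; nothing more can be done
None
```

I pressed the green key, then the white switch, then tapped the black logger's blue key, and handed the job in at about 12.4 s. The hand-in reports no verdict.

| Control | Held force | TCP height (cap top when up) | After |
|---|---|---|---|
| Green key | 4.2 N | 76.0 mm (88 mm) | stays down |
| White switch | 3.5 N | 30.4 mm (42 mm) | stays down |
| Blue key | 5.3 N | 55.5 mm (64 mm) | back up |

- **Keys:** The depths and forces fit the green key and white switch being fully down, and the blue key pressed about 8.5 mm, past the 4 mm that counts. Before and after pictures show the green and white keys lower.
- **Devices and bystanders:** Comparing the pictures around the devices and bystanders, only the green and white keys changed. The arm ended clear of everything, near its start pose.
- **Disagreement:** The two cameras' estimates of the key positions differed by 4 to 12 mm in x, probably because the sides of the caps were counted in the colour blobs. I went by the top view, checked it against the device outlines, and looked from close by before each press.

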